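# Put the seasoning set back on its stoneware rests

## Robot

A 7-joint arm with a two-finger parallel gripper is mounted at the origin on a cart in front of the work surface, level with it; the furniture and walls round the work are solid. World frame = base frame: x ahead of the robot, y to its left, z up, the work surface at z = 0. Lengths are in m, angles in rad, forces in N, time in s.
With the tool pointing down it reaches from about 0.4 to 0.9 m from the base axis. Payload 5.6 kg.
Tool frame: the origin (TCP) lies between the finger pads; the fingertips stand arm.tips_ahead ahead of it and the grasp point (between the pads) lies 11 mm behind it (arm.tips_ahead is the distance from the TCP to the fingertips, in m); z points along the fingers, y is the line along which they close (so a half turn about z gives the same grasp; the last joint's range is limited). The gripper opens to 92 mm and grips with 3 to 60 N. Pads are 20 mm wide; open, the fingers measure 128 mm over their backs; the gripper's body (75 mm by 189 mm) begins 69 mm behind the grasp point.
Start: joints at [1.288, 0.468, -0.012, 1.603, 0.006, 1.071, -0.056], TCP at [0.154, -0.631, 0.223] pointing down, gripper open.
Joint ranges: [-2.53, 2.53], [-0.31, 2.02], [-1.57, 1.55], [0.28, 2.44], [-1.29, 4.43], [0.15, 1.84], [-2.92, 2.92]. Speed limits (rad/s): [2.57, 2.57, 3.14, 3.14, 3.14, 3.14, 3.14].

## Interface

Orientations are given as a unit quaternion [w, x, y, z].
In Python, from cell import telemetry, eyes, job, arm gives the robot as it stands.
- The arm moves only by the tool step_arm, never from a script. Its argument "plan" is a list of rows, each an object of numbers: "wx", "wy", "wz": the turn, a rotation vector about the world's x, y, z in units of 5 degrees (1.0 is 5 degrees); "x", "y", "z": the shift along the world's x, y, z in units of 30 mm (1.0 is 30 mm); "gripper": the finger opening in mm, from 0 to 91.9. A call has 1 to 20 rows; each row is the pose to reach, as a shift and turn from the pose commanded when the call began; what a row does not reach only later rows make up. A row lasts 1/12 s, in which the tool goes at most 41.7 mm and 7.16 degrees, less where a joint would pass 70% of its speed; a pose out of reach is approached as far as the arm can. A call with a gripper value outside its range is refused whole. The fingers move at their own pace and stop on an object; the grip force is fixed at half the most. Time passes only in rows, so rows that repeat a pose let the fingers close. It gives the time, the measured TCP pose, the force, the opening and the grip force at its end, in the units of the state.
- telemetry.observe(): the state, without advancing time (a new reading comes with each control period).
- eyes.snapshot(name): name is "scene" or "top" or "wrist"; returns a dict with "color" (480x640x3 uint8, red, green, blue), "fx", "fy", "cx", "cy" (pixels), "rvec" (rotation vector, rad) and "tvec" (3), from world to camera coordinates, as OpenCV has them. Camera axes: x right, y down, z forward; pixel columns grow to the right and rows downward; lengths in m; the calibration is good to about 2 mm. The wrist camera is an equidistant fisheye: a pixel r from the principal point sees the ray r / f radians off the axis. A picture is of the moment at which its call begins. There is no depth.
- job.close_job(): hands the job in; it is judged then, once.
The state is a dict: "time": time; "joint_positions": joint angles; "joint_velocities": joint speeds; "joint_efforts": joint torques, N m; "eef_pos": TCP position; "tcp_rot": TCP orientation; "wrist_force": force on the tool from outside, world axes, zero at the start; "moment": the same for the moment, N m; "gripper_width": finger opening in m; "gripper_force": force on a finger pad.
Only numpy, scipy, OpenCV 4.12 (cv2) and the standard library are available. Lean on these libraries where they do the work, as an engineer would, in place of code of your own. Each camera call takes 0.05 s, during which the arm holds its last target. There are 200 camera calls.

## Task

The worktop has been wiped; put the seasoning things back on the pale stoneware rests that fit them: the pepper mill upright in the wide round saucer, the salt shaker upright in the smaller round saucer, the dropper bottle upright in the narrow deep cup, and the teaspoon lying lengthwise in the long tray. Each must stand or lie flat on the floor of its rest, let go and still; do not knock the upside-down glass or the oil bottle from their places.

Things in the scene. Friction and masses are not known exactly. Their poses are not given: they have to be found in the camera images.
- pepper_mill: turned wooden pepper mill, standing, 58 mm across at the foot, 170 mm high, about 0.18 kg. Origin: centre of its underside, z up. Grip the ball-shaped head: 49 mm across at its widest, at height 141 mm, with a 12 mm knob above it. The head does not turn.
- salt_shaker: small salt shaker with a grey domed cap, standing, 44 mm across at its middle (38 mm at the foot), 90 mm high, about 0.1 kg. Origin: centre of its underside, z up. Grip the cap: 34 mm across between heights 66 and 80 mm.
- dropper_bottle: small brown glass bottle with a black dropper cap, standing, round, 33 mm across up to height 70 mm, then the cap 24 mm across to 77 mm and a 12 mm rubber bulb to 102 mm; 70 g. Origin: centre of its underside, z up. Grip the glass body at about 55 mm height or a little above.
- teaspoon: steel teaspoon lying flat, bowl open upwards, 137 x 28 x 13 mm, 20 g. Origin: middle of its length, on the worktop; x runs along it, from the handle's end (x = -69 mm) to the tip of the bowl (x = +69 mm); the bowl is 28 mm wide and 7 mm high. The handle arches: at x = 0 to 10 mm, near the centre of mass, it is 8 mm wide and stands 9 to 12 mm above the worktop, free underneath, so it can be pinched there across its width with the finger ends 3 to 6 mm above the worktop.
- mill_saucer: wide round saucer, pale glazed stoneware, fixed to the worktop; origin at the centre of its underside on the worktop, z up; 88 mm across outside, wall 15 mm high, floor 4 mm above the worktop; its well is 72 mm across at the floor, wider at the rim.
- shaker_saucer: smaller round saucer, pale glazed stoneware, fixed to the worktop; origin at the centre of its underside on the worktop, z up; 73 mm across outside, wall 13 mm high, floor 4 mm above the worktop; its well is 57 mm across at the floor, wider at the rim.
- dropper_cup: narrow deep cup, pale glazed stoneware, fixed to the worktop; origin at the centre of its underside on the worktop, z up; 59 mm across outside, 26 mm high, floor 4 mm above the worktop; its well is 43 mm across at the floor, about 48 mm at the rim.
- spoon_tray: long tray with round ends, pale glazed stoneware, fixed to the worktop; origin at the centre of its underside on the worktop, z up; x along its length, y across; 176 x 74 mm outside, wall 12 mm high with a round top, floor 4 mm above the worktop, 158 x 56 mm inside at the floor. The spoon may lie either way round in it.
- tumbler: bystander: glass tumbler standing upside down beside the dish rack, 81 mm across, 93 mm high; origin under its centre.
- oil_bottle: bystander: clear oil bottle with a yellow cap standing at the back between the mug and the spice jars, 61 mm square, 268 mm high; origin under its centre.
Mind the look-alikes: they are no part of the job. Leave any green or pink look-alike of the dropper_bottle alone.

How it is judged:
By the outcome, as a careful person would: the job done as asked, in the order asked, and still so for the second after the job is handed in, with the robot touching nothing.
It also fails if it takes over 115 s, if anything falls off the work surface, if the arm or the gripper's body presses on something with over 40 N, if the wrist force passes 120 N, or if a joint passes its speed limit or range.

## Working session

There is one attempt and no reset: what is moved stays moved. The work goes in short steps, Python scripts to look and compute and a tool call to move; the robot and the scene stay as the last step left them, time stands still between calls to the robot, and variables do not carry over. Pictures are saved under pics/ and viewed, at most 14 in all, crops included, and the job is handed in when it is done.

Besides the shell and the picture viewer there is one more tool, called by a JSON object that holds its "op" and its "data", one argument or row to a line. step_arm: Moves the arm, as the interface text tells. Its arguments: {"type":"object","properties":{"plan":{"type":"array"}},"required":["plan"]}

```bash
mkdir -p pics; ls
cat > h.py <<'E'
import cv2,numpy as np
from cell import telemetry,eyes,job,arm
def snap(n,f=None):
    s=eyes.snapshot(n); 
    if f: cv2.imwrite('pics/'+f,s['color'][:,:,::-1])
    return s
def ray(s,u,v):
    R=cv2.Rodrigues(np.array(s['rvec'],float))[0];t=np.array(s['tvec'],float).ravel()
    return -R.T@t, R.T@np.array([(u-s['cx'])/s['fx'],(v-s['cy'])/s['fy'],1.])
def fray(s,u,v):
    R=cv2.Rodrigues(np.array(s['rvec'],float))[0];t=np.array(s['tvec'],float).ravel()
    d=np.array([(u-s['cx'])/s['fx'],(v-s['cy'])/s['fy']]);r=np.hypot(*d)+1e-12
    return -R.T@t, R.T@np.r_[d/r*np.sin(r),np.cos(r)]
def onz(cr,z):
    c,d=cr; return (c+d*(z-c[2])/d[2])[:2]
def proj(s,P):
    R=cv2.Rodrigues(np.array(s['rvec'],float))[0];t=np.array(s['tvec'],float).ravel()
    p=R@np.array(P,float)+t; return s['cx']+s['fx']*p[0]/p[2],s['cy']+s['fy']*p[1]/p[2]
E
python3 - <<'E'
from h import *
import pickle
d={n:snap(n,n+'0.png') for n in('scene','top','wrist')}
pickle.dump(d,open('d.pkl','wb'))
for n,s in d.items(): print(n,s['fx'],s['cx'],s['cy'],ray(s,s['cx'],s['cy']))
print(telemetry.observe(),arm.tips_ahead)
E
```

```text
pics
scene 481.34162054400053 326.20088601485 239.4601836802602 (array([ 0.09572699, -0.57483572,  0.43585751]), array([ 0.52772798,  0.70404242, -0.47521305]))
top 486.35233851774365 313.7066920995127 237.44952176181397 (array([0.38743874, 0.03941284, 0.95079381]), array([ 0.16113898, -0.00302242, -0.9869271 ]))
wrist 371.64829954431775 330.2344466722388 244.29066839007618 (array([ 0.22532615, -0.61337889,  0.38379866]), array([-0.25486531, -0.06138684, -0.96502608]))
{'time': 0.15, 'joint_positions': array([ 1.28801674,  0.46818283, -0.01159211,  1.60337278,  0.00599802,
        1.07139023, -0.05629582]), 'joint_velocities': array([ 0.00028378, -0.00202609, -0.0002381 , -0.0037052 ,  0.00090828,
       -0.00021769, -0.00078674]), 'joint_efforts': array([ 1.10670426e-03, -5.20951152e+01, -1.22138570e-02, -2.43976933e+01,
       -5.66113601e-02,  1.53076672e-02,  1.24693988e-04]), 'eef_pos': array([ 0.15420275, -0.63101612,  0.22187027]), 'tcp_rot': array([-6.46432883e-04,  9.92825890e-01,  1.19567211e-01, -1.30619785e-04]), 'wrist_force': array([-0.2344762 , -1.23409698, -0.10103973]), 'moment': array([-0.0289531 , -0.0271386 ,  0.02360216]), 'gripper_force': 0.0, 'gripper_width': 0.09206443234878904} 0.008
```

View pics/top0.png

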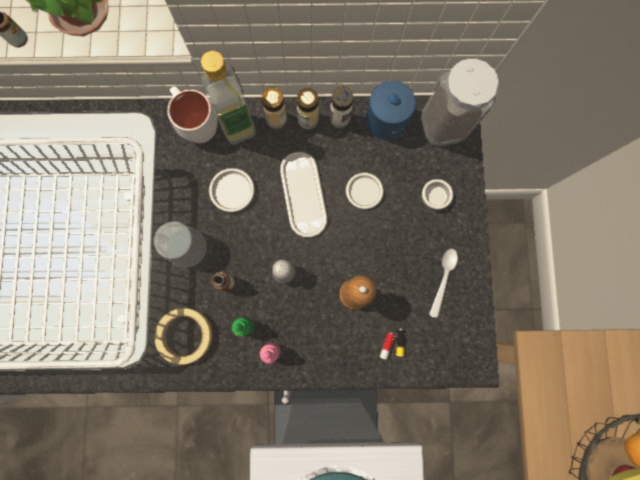

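View pics/scene0.png

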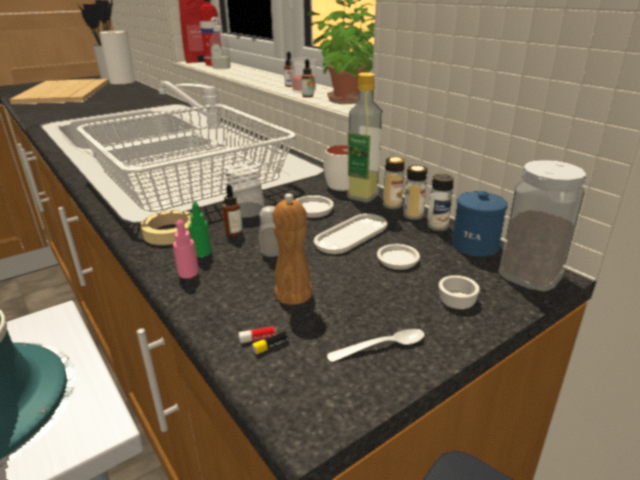

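The top view shows the mill saucer at (232,190), tray (304,195), shaker saucer (365,190), cup (437,194), salt (284,270), dropper (223,282), mill (358,292) and spoon (445,283). The scene view agrees; the green and pink bottles at (200,235) and (185,255) are decoys.

```bash
cat > m.py <<'E'
from h import *
import pickle
d=pickle.load(open('d.pkl','rb'));s=d['top'];im=s['color'];hsv=cv2.cvtColor(im,cv2.COLOR_RGB2HSV)
def blob(mask,u,v,box=45):
    m=np.zeros_like(mask);m[max(v-box,0):v+box,u-box:u+box]=mask[max(v-box,0):v+box,u-box:u+box]
    cs=cv2.findContours(m,cv2.RETR_EXTERNAL,cv2.CHAIN_APPROX_NONE)[0]
    return max(cs,key=cv2.contourArea)[:,0]
pale=((hsv[...,2]>125)&(hsv[...,1]<75)).astype(np.uint8)
W=lambda c,z:np.array([onz(ray(s,*p),z) for p in c],np.float32)
for n,u,v,z in(('mill_saucer',232,190,.013),('shaker_saucer',365,190,.011),('cup',437,194,.024),('tray',304,195,.010),('spoon',445,283,.006)):
    w=W(blob(pale,u,v),z);(c,sz,a)=cv2.minAreaRect(w*1000);print(n,np.round(c),np.round(sz),round(a,1),np.round(cv2.fitEllipse(w*1000)[0]))
    if n in('spoon','tray'):
        x=w-w.mean(0);dv=np.linalg.svd(x)[2][0];print(' axis deg',np.degrees(np.arctan2(dv[1],dv[0])),cv2.boxPoints((c,sz,a)).round())
big=[cv2.resize(x,None,fx=4,fy=4,interpolation=cv2.INTER_CUBIC) for x in(im[240:320,205:305],im[260:320,325:395])]
h=np.zeros((560,400,3),np.uint8);h[:320]=big[0];h[320:,:280]=big[1]
q=cv2.resize(d['scene']['color'][170:310,220:320],None,fx=4,fy=4,interpolation=cv2.INTER_CUBIC)
cv2.imwrite('pics/crop1.png',np.hstack([h,q])[:,:,::-1])
E
python3 m.py
```

```text
mill_saucer [639. 200.] [88. 87.] 0.4 [639. 200.]
shaker_saucer [635. -64.] [74. 73.] 43.2 [635. -64.]
cup [ 623. -206.] [59. 59.] 87.2 [ 623. -206.]
tray [629.  57.] [173.  76.] 10.1 [629.  57.]
 axis deg -169.67287 [[537.  79.]
 [550.   5.]
 [721.  35.]
 [707. 110.]]
spoon [ 451. -211.] [ 29. 140.] 68.5 [ 460. -216.]
 axis deg 160.51752 [[ 381. -199.]
 [ 511. -250.]
 [ 521. -224.]
 [ 391. -173.]]
```

View pics/crop1.png

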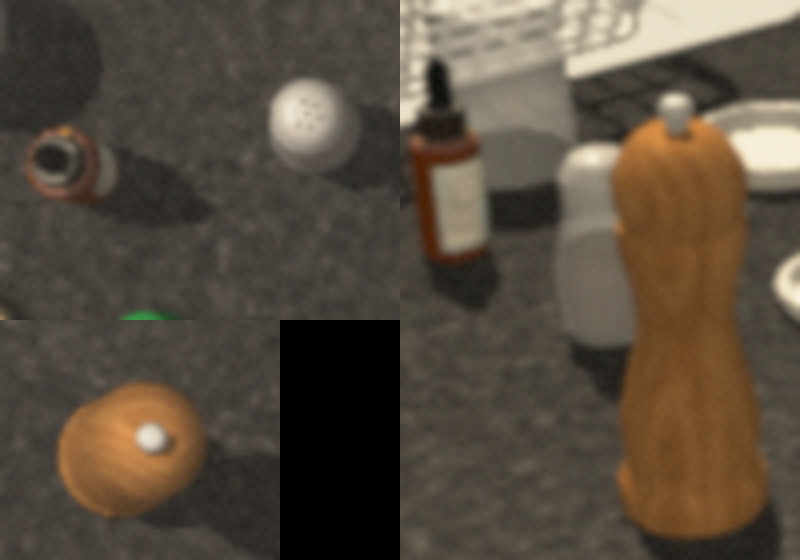

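Crop positions: knob at top-view (362.8,289.3) and scene (288.8,197). Salt dome's holes are at top (282.8,269.5). Dropper bulb is at top (216.8,279.5) and scene (229.3,187).

```bash
cat > m2.py <<'E'
from h import *
import pickle
d=pickle.load(open('d.pkl','rb'));s=d['top'];q=d['scene']
def tri(a,b):
    (c1,d1),(c2,d2)=ray(s,*a),ray(q,*b)
    k=np.linalg.lstsq(np.c_[d1,-d2],c2-c1,rcond=None)[0]
    p,r=c1+k[0]*d1,c2+k[1]*d2; return ((p+r)/2).round(4),round(np.linalg.norm(p-r),4)
print('mill',onz(ray(s,362.8,289.3),.166),tri((362.8,289.3),(288.8,197)))
print('salt',onz(ray(s,282.8,269.5),.09))
print('drop',onz(ray(s,216.8,279.5),.101),tri((216.8,279.5),(229.3,187)))
im=s['color'];hsv=cv2.cvtColor(im,cv2.COLOR_RGB2HSV)
for u,v in((240,327),(270,353),(180,243)): print(u,v,onz(ray(s,u,v),.08))
# spoon: handle end and bowl tip, lateral centres near x=0..10 mm
from m import blob,pale
w=np.array([onz(ray(s,*p),.005) for p in blob(pale,445,283)])
dv=np.array([np.cos(np.radians(-19.5)),np.sin(np.radians(-19.5))]);t=w@dv;mid=(t.max()+t.min())/2
n=np.array([-dv[1],dv[0]])
for a in(-60,-40,-20,0,10,20,40,55):
    k=abs(t-mid-a/1000)<.004;l=(w@n)[k];print(a,(l.min()+l.max())/2,np.ptp(l),((mid+a/1000)*dv+n*(l.min()+l.max())/2).round(4))
E
python3 m2.py | tail -n 16
```

```text
[550.   5.]
 [721.  35.]
 [707. 110.]]
spoon [ 451. -211.] [ 29. 140.] 68.5 [ 460. -216.]
 axis deg 160.51752 [[ 381. -199.]
 [ 511. -250.]
 [ 521. -224.]
 [ 391. -173.]]
-60 -0.05007347120015798 0.017462443608964838 [ 0.3941 -0.1927]
-40 -0.050503467455966455 0.014614134645219906 [ 0.4128 -0.1997]
-20 -0.05137377005010786 0.012621914375347085 [ 0.4313 -0.2072]
0 -0.05153712133256444 0.010285471229338539 [ 0.4501 -0.2141]
10 -0.05119515075104912 0.00920662322635564 [ 0.4597 -0.2171]
20 -0.050674750670983204 0.00957049175784875 [ 0.4693 -0.2199]
40 -0.05045036642762299 0.02866858271215878 [ 0.4882 -0.2264]
55 -0.050480237710337036 0.026861905292125114 [ 0.5023 -0.2314]
```

```bash
python3 m2.py | grep -E "^mill \[|^mill|^salt|^drop|^2|^1"
```

```text
mill [ 0.43018092 -0.04084298] (array([ 0.4302, -0.0409,  0.1654]), np.float64(0.0001))
salt [0.47104189 0.09231778]
drop [0.45388883 0.20686002] (array([0.4551, 0.2079, 0.0944]), np.float64(0.0015))
240 327 [0.37142949 0.1685063 ]
270 353 [0.32610915 0.1155925 ]
180 243 [0.52238866 0.27890011]
mill_saucer [639. 200.] [88. 87.] 0.4 [639. 200.]
10 -0.05119515075104912 0.00920662322635564 [ 0.4597 -0.2171]
20 -0.050674750670983204 0.00957049175784875 [ 0.4693 -0.2199]
```

{"op": "step_arm", "data": {
  "plan": [
    {"x": 5,"y": 8,"z": 1,"gripper": 85},
    {"x": 5,"y": 8,"z": 1,"gripper": 85},
    {"x": 5,"y": 8,"z": 1,"gripper": 85},
    {"x": 5,"y": 8,"z": 1,"gripper": 85},
    {"x": 5,"y": 8,"z": 1,"gripper": 85},
    {"x": 5,"y": 8,"z": 1,"gripper": 85},
    {"x": 5,"y": 8,"z": 1,"gripper": 85},
    {"x": 5,"y": 8,"z": 1,"gripper": 85}
  ]
}}

```text
invalid input at $.plan[0]: expected keys wx, wy, wz, x, y, z, gripper
```

{"op": "step_arm", "data": {
  "plan": [
    {"wx": 0,"wy": 0,"wz": 0,"x": 8.2,"y": 11,"z": 1,"gripper": 85},
    {"wx": 0,"wy": 0,"wz": 0,"x": 8.2,"y": 11,"z": 1,"gripper": 85},
    {"wx": 0,"wy": 0,"wz": 0,"x": 8.2,"y": 11,"z": 1,"gripper": 85},
    {"wx": 0,"wy": 0,"wz": 0,"x": 8.2,"y": 11,"z": 1,"gripper": 85},
    {"wx": 0,"wy": 0,"wz": 0,"x": 8.2,"y": 11,"z": 1,"gripper": 85},
    {"wx": 0,"wy": 0,"wz": 0,"x": 8.2,"y": 11,"z": 1,"gripper": 85},
    {"wx": 0,"wy": 0,"wz": 0,"x": 8.2,"y": 11,"z": 1,"gripper": 85},
    {"wx": 0,"wy": 0,"wz": 0,"x": 8.2,"y": 11,"z": 1,"gripper": 85},
    {"wx": 0,"wy": 0,"wz": 0,"x": 8.2,"y": 11,"z": 1,"gripper": 85},
    {"wx": 0,"wy": 0,"wz": 0,"x": 8.2,"y": 11,"z": 1,"gripper": 85},
    {"wx": 0,"wy": 0,"wz": 0,"x": 9.2,"y": 19.67,"z": 1,"gripper": 85},
    {"wx": 0,"wy": 0,"wz": 0,"x": 9.2,"y": 19.67,"z": 1,"gripper": 85},
    {"wx": 0,"wy": 0,"wz": 0,"x": 9.2,"y": 19.67,"z": 1,"gripper": 85},
    {"wx": 0,"wy": 0,"wz": 0,"x": 9.2,"y": 19.67,"z": 1,"gripper": 85},
    {"wx": 0,"wy": 0,"wz": 0,"x": 9.2,"y": 19.67,"z": 1,"gripper": 85},
    {"wx": 0,"wy": 0,"wz": 0,"x": 9.2,"y": 19.67,"z": 1,"gripper": 85},
    {"wx": 0,"wy": 0,"wz": 0,"x": 9.2,"y": 19.67,"z": 1,"gripper": 85},
    {"wx": 0,"wy": 0,"wz": 0,"x": 9.2,"y": 19.67,"z": 1,"gripper": 85},
    {"wx": 0,"wy": 0,"wz": 0,"x": 9.2,"y": 19.67,"z": 1,"gripper": 85},
    {"wx": 0,"wy": 0,"wz": 0,"x": 9.2,"y": 19.67,"z": 1,"gripper": 85}
  ]
}}

```text
time: 1.82
eef_pos: [0.4301, -0.0426, 0.2524]
tcp_rot: [0.0, 0.993, 0.119, -0.0]
wrist_force: [-0.1, -0.6, -0.2]
gripper_width: 0.0848
gripper_force: 0.0
```

{"op": "step_arm", "data": {
  "plan": [
    {"wx": 0,"wy": 0,"wz": 0,"x": 0,"y": 0,"z": -1,"gripper": 85},
    {"wx": 0,"wy": 0,"wz": 0,"x": 0,"y": 0,"z": -2,"gripper": 85},
    {"wx": 0,"wy": 0,"wz": 0,"x": 0,"y": 0,"z": -3,"gripper": 85},
    {"wx": 0,"wy": 0,"wz": 0,"x": 0,"y": 0,"z": -4.1,"gripper": 85},
    {"wx": 0,"wy": 0,"wz": 0,"x": 0,"y": 0,"z": -4.1,"gripper": 85},
    {"wx": 0,"wy": 0,"wz": 0,"x": 0,"y": 0,"z": -4.1,"gripper": 85},
    {"wx": 0,"wy": 0,"wz": 0,"x": 0,"y": 0,"z": -4.1,"gripper": 55},
    {"wx": 0,"wy": 0,"wz": 0,"x": 0,"y": 0,"z": -4.1,"gripper": 50},
    {"wx": 0,"wy": 0,"wz": 0,"x": 0,"y": 0,"z": -4.1,"gripper": 40},
    {"wx": 0,"wy": 0,"wz": 0,"x": 0,"y": 0,"z": -4.1,"gripper": 40},
    {"wx": 0,"wy": 0,"wz": 0,"x": 0,"y": 0,"z": -4.1,"gripper": 40},
    {"wx": 0,"wy": 0,"wz": 0,"x": 0,"y": 0,"z": -4.1,"gripper": 40},
    {"wx": 0,"wy": 0,"wz": 0,"x": 0,"y": 0,"z": -4.1,"gripper": 40}
  ]
}}

```text
time: 2.9
eef_pos: [0.4309, -0.0412, 0.1302]
tcp_rot: [0.0, 0.993, 0.12, 0.001]
wrist_force: [-0.1, 0.4, 4.2]
gripper_width: 0.0467
gripper_force: 30.0
```

{"op": "step_arm", "data": {
  "plan": [
    {"wx": 0,"wy": 0,"wz": 0,"x": 0,"y": 0,"z": 0.3,"gripper": 40},
    {"wx": 0,"wy": 0,"wz": 0,"x": 0,"y": 0,"z": 0.8,"gripper": 40},
    {"wx": 0,"wy": 0,"wz": 0,"x": 0,"y": 0,"z": 1.6,"gripper": 40},
    {"wx": 0,"wy": 0,"wz": 0,"x": 0,"y": 0,"z": 2.5,"gripper": 40},
    {"wx": 0,"wy": 0,"wz": 0,"x": 0,"y": 0,"z": 3.4,"gripper": 40},
    {"wx": 0,"wy": 0,"wz": 0,"x": 0,"y": 0,"z": 4,"gripper": 40},
    {"wx": 0,"wy": 0,"wz": 0,"x": 0,"y": 0,"z": 4,"gripper": 40},
    {"wx": 0,"wy": 0,"wz": 0,"x": 0,"y": 0,"z": 4,"gripper": 40}
  ]
}}

```text
time: 3.57
eef_pos: [0.4304, -0.0414, 0.2501]
tcp_rot: [0.0, 0.993, 0.12, 0.001]
wrist_force: [-0.0, -0.5, -1.8]
gripper_width: 0.0465
gripper_force: 30.0
```

Run:
```python
from h import *
s=snap('scene','s1.png');w=snap('wrist','w1.png');print(telemetry.observe()['wrist_force'],telemetry.observe()['gripper_width'])
cv2.imwrite('pics/sw1.png',np.hstack([s['color'][:,150:450],w['color'][:,100:600]])[:,:,::-1])
```

```text
[-0.072788    0.11993332 -0.96267731] 0.04685716833721454
```

View pics/sw1.png

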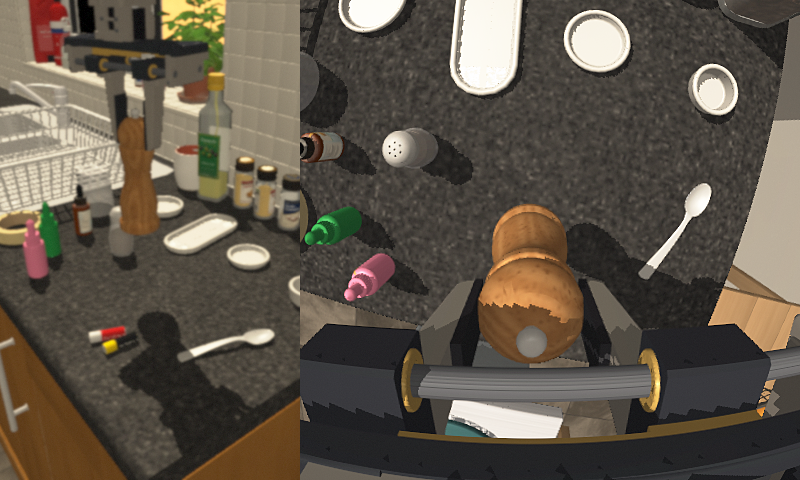

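The mill is held by the head with its knob between the fingers; its foot in the scene crop is near (140,225). I'll check that it hangs upright.

Run:
```python
from h import *
s=snap('scene');im=s['color'];hsv=cv2.cvtColor(im,cv2.COLOR_RGB2HSV)
m=((hsv[...,0]>5)&(hsv[...,0]<20)&(hsv[...,1]>110)&(hsv[...,2]>60)).astype(np.uint8);m[:, :250]=0;m[:,330:]=0;m[260:]=0
for v in range(125,240,10):
    u=np.flatnonzero(m[v]);print(v,u.min() if len(u) else 0,u.max() if len(u) else 0,end=' | ')
print()
for z in(.12,.15,.2,.26): print(z,proj(s,(.4304,-.0412,z)))
```

```text
125 269 293 | 135 266 293 | 145 269 293 | 155 271 303 | 165 273 299 | 175 275 298 | 185 274 302 | 195 270 304 | 205 270 305 | 215 271 305 | 225 270 308 | 235 280 297 | 
0.12 (np.float64(290.29108528999967), np.float64(225.7239553001132))
0.15 (np.float64(289.42543806069574), np.float64(206.97675506636543))
0.2 (np.float64(287.900138754454), np.float64(173.94356262664263))
0.26 (np.float64(285.91931422171973), np.float64(131.04512445691694))
```

{"op": "step_arm", "data": {
  "plan": [
    {"wx": 0,"wy": 0,"wz": 0,"x": 0.2,"y": 0.23,"z": 0,"gripper": 40},
    {"wx": 0,"wy": 0,"wz": 0,"x": 0.6,"y": 0.7,"z": 0,"gripper": 40},
    {"wx": 0,"wy": 0,"wz": 0,"x": 1.1,"y": 1.3,"z": 0,"gripper": 40},
    {"wx": 0,"wy": 0,"wz": 0,"x": 1.7,"y": 2.0,"z": 0,"gripper": 40},
    {"wx": 0,"wy": 0,"wz": 0,"x": 2.4,"y": 2.8,"z": 0,"gripper": 40},
    {"wx": 0,"wy": 0,"wz": 0,"x": 3.1,"y": 3.6,"z": 0,"gripper": 40},
    {"wx": 0,"wy": 0,"wz": 0,"x": 3.8,"y": 4.4,"z": 0,"gripper": 40},
    {"wx": 0,"wy": 0,"wz": 0,"x": 4.5,"y": 5.2,"z": 0,"gripper": 40},
    {"wx": 0,"wy": 0,"wz": 0,"x": 5.2,"y": 6.0,"z": 0,"gripper": 40},
    {"wx": 0,"wy": 0,"wz": 0,"x": 5.8,"y": 6.7,"z": 0,"gripper": 40},
    {"wx": 0,"wy": 0,"wz": 0,"x": 6.3,"y": 7.3,"z": 0,"gripper": 40},
    {"wx": 0,"wy": 0,"wz": 0,"x": 6.7,"y": 7.75,"z": 0,"gripper": 40},
    {"wx": 0,"wy": 0,"wz": 0,"x": 6.9,"y": 8.0,"z": 0,"gripper": 40},
    {"wx": 0,"wy": 0,"wz": 0,"x": 6.95,"y": 8.04,"z": 0,"gripper": 40},
    {"wx": 0,"wy": 0,"wz": 0,"x": 6.95,"y": 8.04,"z": 0,"gripper": 40},
    {"wx": 0,"wy": 0,"wz": 0,"x": 6.95,"y": 8.04,"z": 0,"gripper": 40},
    {"wx": 0,"wy": 0,"wz": 0,"x": 6.95,"y": 8.04,"z": 0,"gripper": 40}
  ]
}}

```text
time: 5.13
eef_pos: [0.6386, 0.1986, 0.2496]
tcp_rot: [0.0, 0.993, 0.119, -0.0]
wrist_force: [0.5, 1.2, -0.7]
gripper_width: 0.0467
gripper_force: 30.0
```

{"op": "step_arm", "data": {
  "plan": [
    {"wx": 0,"wy": 0,"wz": 0,"x": 0,"y": 0,"z": -0.3,"gripper": 40},
    {"wx": 0,"wy": 0,"wz": 0,"x": 0,"y": 0,"z": -0.9,"gripper": 40},
    {"wx": 0,"wy": 0,"wz": 0,"x": 0,"y": 0,"z": -1.6,"gripper": 40},
    {"wx": 0,"wy": 0,"wz": 0,"x": 0,"y": 0,"z": -2.3,"gripper": 40},
    {"wx": 0,"wy": 0,"wz": 0,"x": 0,"y": 0,"z": -2.8,"gripper": 40},
    {"wx": 0,"wy": 0,"wz": 0,"x": 0,"y": 0,"z": -3.2,"gripper": 40},
    {"wx": 0,"wy": 0,"wz": 0,"x": 0,"y": 0,"z": -3.5,"gripper": 40},
    {"wx": 0,"wy": 0,"wz": 0,"x": 0,"y": 0,"z": -3.6,"gripper": 40},
    {"wx": 0,"wy": 0,"wz": 0,"x": 0,"y": 0,"z": -3.7,"gripper": 40},
    {"wx": 0,"wy": 0,"wz": 0,"x": 0,"y": 0,"z": -3.75,"gripper": 40},
    {"wx": 0,"wy": 0,"wz": 0,"x": 0,"y": 0,"z": -3.75,"gripper": 40},
    {"wx": 0,"wy": 0,"wz": 0,"x": 0,"y": 0,"z": -3.75,"gripper": 40}
  ]
}}

```text
time: 6.13
eef_pos: [0.6393, 0.2001, 0.1378]
tcp_rot: [-0.0, 0.993, 0.12, 0.001]
wrist_force: [-0.2, 0.7, -1.8]
gripper_width: 0.0466
gripper_force: 30.0
```

{"op": "step_arm", "data": {
  "plan": [
    {"wx": 0,"wy": 0,"wz": 0,"x": 0,"y": 0,"z": -0.05,"gripper": 40},
    {"wx": 0,"wy": 0,"wz": 0,"x": 0,"y": 0,"z": -0.1,"gripper": 40},
    {"wx": 0,"wy": 0,"wz": 0,"x": 0,"y": 0,"z": -0.1,"gripper": 40},
    {"wx": 0,"wy": 0,"wz": 0,"x": 0,"y": 0,"z": -0.1,"gripper": 40}
  ]
}}

```text
time: 6.47
eef_pos: [0.639, 0.2, 0.1344]
tcp_rot: [-0.0, 0.993, 0.12, 0.0]
wrist_force: [0.9, -0.2, -0.3]
gripper_width: 0.0468
gripper_force: 30.0
```

{"op": "step_arm", "data": {
  "plan": [
    {"wx": 0,"wy": 0,"wz": 0,"x": 0,"y": 0,"z": -0.02,"gripper": 40},
    {"wx": 0,"wy": 0,"wz": 0,"x": 0,"y": 0,"z": -0.04,"gripper": 40},
    {"wx": 0,"wy": 0,"wz": 0,"x": 0,"y": 0,"z": -0.04,"gripper": 40}
  ]
}}

```text
time: 6.72
eef_pos: [0.6396, 0.2004, 0.1343]
tcp_rot: [-0.0, 0.993, 0.12, 0.001]
wrist_force: [-1.8, 0.1, 6.1]
gripper_width: 0.0467
gripper_force: 30.0
```

{"op": "step_arm", "data": {
  "plan": [
    {"wx": 0,"wy": 0,"wz": 0,"x": 0,"y": 0,"z": 0.03,"gripper": 48},
    {"wx": 0,"wy": 0,"wz": 0,"x": 0,"y": 0,"z": 0.03,"gripper": 52},
    {"wx": 0,"wy": 0,"wz": 0,"x": 0,"y": 0,"z": 0.03,"gripper": 58},
    {"wx": 0,"wy": 0,"wz": 0,"x": 0,"y": 0,"z": 0.03,"gripper": 70},
    {"wx": 0,"wy": 0,"wz": 0,"x": 0,"y": 0,"z": 0.03,"gripper": 75},
    {"wx": 0,"wy": 0,"wz": 0,"x": 0,"y": 0,"z": 0.5,"gripper": 75},
    {"wx": 0,"wy": 0,"wz": 0,"x": 0,"y": 0,"z": 1.5,"gripper": 75},
    {"wx": 0,"wy": 0,"wz": 0,"x": 0,"y": 0,"z": 2.5,"gripper": 75},
    {"wx": 0,"wy": 0,"wz": 0,"x": 0,"y": 0,"z": 3,"gripper": 75},
    {"wx": 0,"wy": 0,"wz": 0,"x": 0,"y": 0,"z": 3,"gripper": 75}
  ]
}}

```text
time: 7.55
eef_pos: [0.6411, 0.2012, 0.2287]
tcp_rot: [-0.001, 0.993, 0.12, 0.004]
wrist_force: [0.7, -0.4, 0.7]
gripper_width: 0.0748
gripper_force: 0.0
```

Run:
```python
from h import *
s=snap('scene','s2.png');w=snap('wrist','w2.png');o=telemetry.observe();print(o['eef_pos'],o['gripper_width'])
cv2.imwrite('pics/sw2.png',np.hstack([s['color'][:,150:450],w['color'][:,100:600]])[:,:,::-1])
```

```text
[0.63902424 0.199917   0.22390054] 0.07479279125088799
```

View pics/sw2.png

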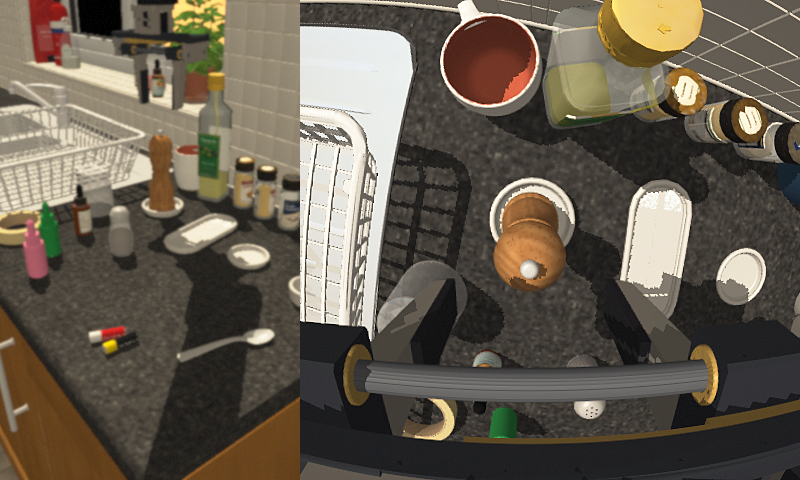

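The mill stands in its saucer at scene crop (163,205). Next is the salt; I'll quickly check its position in the now clear scene view and move above it.

Run:
```python
from h import *
s=snap('scene');g=cv2.cvtColor(s['color'],cv2.COLOR_RGB2GRAY).astype(int)
for z in(.03,.05,.073,.088):
    u,v=proj(s,(.471,.0923,z));r=g[int(round(v)),int(u)-25:int(u)+26];d=np.abs(np.gradient(cv2.GaussianBlur(r.astype(np.float32)[None],(5,1),1)[0]));l=d[:25].argmax();h=25+d[25:].argmax();print(z,u,v,int(u)-25+l,int(u)-25+h)
```

```text
0.03 270.3403087574948 237.85012291291358 258 283
0.05 269.65090055828574 227.88008147037112 260 281
0.073 268.83879856948005 216.13567446556132 259 279
0.088 268.2976858323055 208.3102432900875 262 276
```

{"op": "step_arm", "data": {
  "plan": [
    {"wx": 0,"wy": 0,"wz": 0,"x": -5.6,"y": -3.59,"z": 0,"gripper": 75},
    {"wx": 0,"wy": 0,"wz": 0,"x": -5.6,"y": -3.59,"z": 0,"gripper": 75},
    {"wx": 0,"wy": 0,"wz": 0,"x": -5.6,"y": -3.59,"z": 0,"gripper": 75},
    {"wx": 0,"wy": 0,"wz": 0,"x": -5.6,"y": -3.59,"z": 0,"gripper": 75},
    {"wx": 0,"wy": 0,"wz": 0,"x": -5.6,"y": -3.59,"z": 0,"gripper": 75},
    {"wx": 0,"wy": 0,"wz": 0,"x": -5.6,"y": -3.59,"z": 0,"gripper": 75},
    {"wx": 0,"wy": 0,"wz": 0,"x": -5.6,"y": -3.59,"z": 0,"gripper": 75},
    {"wx": 0,"wy": 0,"wz": 0,"x": -5.6,"y": -3.59,"z": 0,"gripper": 75}
  ]
}}

```text
time: 8.37
eef_pos: [0.4714, 0.0924, 0.2227]
tcp_rot: [-0.0, 0.993, 0.119, 0.0]
wrist_force: [0.1, -0.6, -0.1]
gripper_width: 0.0752
gripper_force: 0.0
```

Centred within a pixel. Descend and grip.

{"op": "step_arm", "data": {
  "plan": [
    {"wx": 0,"wy": 0,"wz": 0,"x": 0,"y": 0,"z": -1,"gripper": 70},
    {"wx": 0,"wy": 0,"wz": 0,"x": 0,"y": 0,"z": -2,"gripper": 70},
    {"wx": 0,"wy": 0,"wz": 0,"x": 0,"y": 0,"z": -3,"gripper": 70},
    {"wx": 0,"wy": 0,"wz": 0,"x": 0,"y": 0,"z": -4,"gripper": 70},
    {"wx": 0,"wy": 0,"wz": 0,"x": 0,"y": 0,"z": -5.13,"gripper": 70},
    {"wx": 0,"wy": 0,"wz": 0,"x": 0,"y": 0,"z": -5.13,"gripper": 70},
    {"wx": 0,"wy": 0,"wz": 0,"x": 0,"y": 0,"z": -5.13,"gripper": 60},
    {"wx": 0,"wy": 0,"wz": 0,"x": 0,"y": 0,"z": -5.13,"gripper": 45},
    {"wx": 0,"wy": 0,"wz": 0,"x": 0,"y": 0,"z": -5.13,"gripper": 36},
    {"wx": 0,"wy": 0,"wz": 0,"x": 0,"y": 0,"z": -5.13,"gripper": 25},
    {"wx": 0,"wy": 0,"wz": 0,"x": 0,"y": 0,"z": -5.13,"gripper": 25},
    {"wx": 0,"wy": 0,"wz": 0,"x": 0,"y": 0,"z": -5.13,"gripper": 25},
    {"wx": 0,"wy": 0,"wz": 0,"x": 0,"y": 0,"z": -5.13,"gripper": 25}
  ]
}}

```text
time: 9.45
eef_pos: [0.4717, 0.0926, 0.0701]
tcp_rot: [-0.0, 0.993, 0.12, 0.001]
wrist_force: [0.2, 1.6, 6.4]
gripper_width: 0.0325
gripper_force: 30.0
```

{"op": "step_arm", "data": {
  "plan": [
    {"wx": 0,"wy": 0,"wz": 0,"x": 0,"y": 0,"z": 0.3,"gripper": 25},
    {"wx": 0,"wy": 0,"wz": 0,"x": 0,"y": 0,"z": 0.9,"gripper": 25},
    {"wx": 0,"wy": 0,"wz": 0,"x": 0,"y": 0,"z": 1.7,"gripper": 25},
    {"wx": 0,"wy": 0,"wz": 0,"x": 0.3,"y": -0.3,"z": 2.2,"gripper": 25},
    {"wx": 0,"wy": 0,"wz": 0,"x": 0.8,"y": -0.8,"z": 2.4,"gripper": 25},
    {"wx": 0,"wy": 0,"wz": 0,"x": 1.5,"y": -1.45,"z": 2.5,"gripper": 25},
    {"wx": 0,"wy": 0,"wz": 0,"x": 2.2,"y": -2.1,"z": 2.5,"gripper": 25},
    {"wx": 0,"wy": 0,"wz": 0,"x": 2.9,"y": -2.75,"z": 2.5,"gripper": 25},
    {"wx": 0,"wy": 0,"wz": 0,"x": 3.6,"y": -3.4,"z": 2.5,"gripper": 25},
    {"wx": 0,"wy": 0,"wz": 0,"x": 4.3,"y": -4.1,"z": 2.5,"gripper": 25},
    {"wx": 0,"wy": 0,"wz": 0,"x": 4.9,"y": -4.7,"z": 2.5,"gripper": 25},
    {"wx": 0,"wy": 0,"wz": 0,"x": 5.3,"y": -5.1,"z": 2.5,"gripper": 25},
    {"wx": 0,"wy": 0,"wz": 0,"x": 5.45,"y": -5.22,"z": 2.5,"gripper": 25},
    {"wx": 0,"wy": 0,"wz": 0,"x": 5.45,"y": -5.22,"z": 2.5,"gripper": 25},
    {"wx": 0,"wy": 0,"wz": 0,"x": 5.45,"y": -5.22,"z": 2.5,"gripper": 25}
  ]
}}

```text
time: 10.7
eef_pos: [0.6334, -0.0634, 0.1439]
tcp_rot: [-0.0, 0.993, 0.12, -0.001]
wrist_force: [-0.3, 0.3, -1.3]
gripper_width: 0.0323
gripper_force: 29.9
```

{"op": "step_arm", "data": {
  "plan": [
    {"wx": 0,"wy": 0,"wz": 0,"x": 0,"y": 0,"z": -0.4,"gripper": 25},
    {"wx": 0,"wy": 0,"wz": 0,"x": 0,"y": 0,"z": -1,"gripper": 25},
    {"wx": 0,"wy": 0,"wz": 0,"x": 0,"y": 0,"z": -1.5,"gripper": 25},
    {"wx": 0,"wy": 0,"wz": 0,"x": 0,"y": 0,"z": -1.9,"gripper": 25},
    {"wx": 0,"wy": 0,"wz": 0,"x": 0,"y": 0,"z": -2.1,"gripper": 25},
    {"wx": 0,"wy": 0,"wz": 0,"x": 0,"y": 0,"z": -2.25,"gripper": 25},
    {"wx": 0,"wy": 0,"wz": 0,"x": 0,"y": 0,"z": -2.3,"gripper": 25},
    {"wx": 0,"wy": 0,"wz": 0,"x": 0,"y": 0,"z": -2.33,"gripper": 25},
    {"wx": 0,"wy": 0,"wz": 0,"x": 0,"y": 0,"z": -2.33,"gripper": 25},
    {"wx": 0,"wy": 0,"wz": 0,"x": 0,"y": 0,"z": -2.33,"gripper": 25}
  ]
}}

```text
time: 11.53
eef_pos: [0.6348, -0.0645, 0.0748]
tcp_rot: [0.0, 0.993, 0.12, 0.001]
wrist_force: [0.2, -0.3, -0.3]
gripper_width: 0.0325
gripper_force: 29.9
```

{"op": "step_arm", "data": {
  "plan": [
    {"wx": 0,"wy": 0,"wz": 0,"x": 0,"y": 0,"z": -0.02,"gripper": 25},
    {"wx": 0,"wy": 0,"wz": 0,"x": 0,"y": 0,"z": -0.04,"gripper": 25},
    {"wx": 0,"wy": 0,"wz": 0,"x": 0,"y": 0,"z": -0.05,"gripper": 25},
    {"wx": 0,"wy": 0,"wz": 0,"x": 0,"y": 0,"z": -0.05,"gripper": 25}
  ]
}}

```text
time: 11.87
eef_pos: [0.6354, -0.0643, 0.0742]
tcp_rot: [0.0, 0.993, 0.12, 0.001]
wrist_force: [-1.8, 0.2, 5.3]
gripper_width: 0.0326
gripper_force: 30.0
```

Contact on the floor of the saucer; release and rise, then look.

{"op": "step_arm", "data": {
  "plan": [
    {"wx": 0,"wy": 0,"wz": 0,"x": 0,"y": 0,"z": 0.04,"gripper": 34},
    {"wx": 0,"wy": 0,"wz": 0,"x": 0,"y": 0,"z": 0.04,"gripper": 38},
    {"wx": 0,"wy": 0,"wz": 0,"x": 0,"y": 0,"z": 0.04,"gripper": 44},
    {"wx": 0,"wy": 0,"wz": 0,"x": 0,"y": 0,"z": 0.04,"gripper": 55},
    {"wx": 0,"wy": 0,"wz": 0,"x": 0,"y": 0,"z": 0.04,"gripper": 60},
    {"wx": 0,"wy": 0,"wz": 0,"x": 0,"y": 0,"z": 0.5,"gripper": 65},
    {"wx": 0,"wy": 0,"wz": 0,"x": 0,"y": 0,"z": 1.5,"gripper": 65},
    {"wx": 0,"wy": 0,"wz": 0,"x": 0,"y": 0,"z": 2.5,"gripper": 65},
    {"wx": 0,"wy": 0,"wz": 0,"x": 0,"y": 0,"z": 3.5,"gripper": 65},
    {"wx": 0,"wy": 0,"wz": 0,"x": 0,"y": 0,"z": 3.5,"gripper": 65},
    {"wx": 0,"wy": 0,"wz": 0,"x": 0,"y": 0,"z": 3.5,"gripper": 65}
  ]
}}

```text
time: 12.78
eef_pos: [0.6357, -0.0644, 0.1807]
tcp_rot: [0.001, 0.993, 0.12, 0.002]
wrist_force: [-0.2, 0.4, -0.3]
gripper_width: 0.0652
gripper_force: 0.0
```

Run:
```python
from h import *
s=snap('scene');t=snap('top');o=telemetry.observe();print(o['eef_pos'],o['gripper_width'])
a=s['color'][150:350,200:500];b=t['color'][60:360,140:480]
c=cv2.resize(t['color'][250:310,195:255],(360,360),interpolation=cv2.INTER_CUBIC)
o=np.zeros((560,760,3),np.uint8);o[:200,:300]=a;o[:300,310:650]=b;o[200:560,:300]=c[:,:300];
f=cv2.resize(s['color'][170:250,210:260],None,fx=3,fy=3);o[310:550,310:460]=f
cv2.imwrite('pics/st3.png',o[:,:,::-1])
```

```text
[ 0.63381282 -0.06461631  0.17745198] 0.0651543024043796
```

View pics/st3.png

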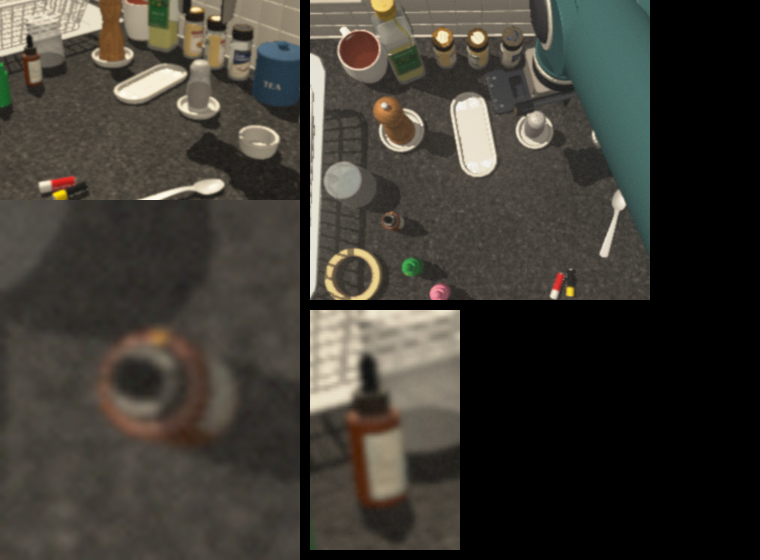

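The salt stands in its saucer at scene crop (199,100). In the top view the dropper bulb is at about (218,280) and the glass shoulder ring at (220.8,280.8).

Run:
```python
from h import *
import pickle
d=pickle.load(open('d.pkl','rb'));t=d['top'];s=d['scene']
print(onz(ray(t,218,280),.1),onz(ray(t,220.8,280.8),.07))
g=cv2.cvtColor(s['color'],cv2.COLOR_RGB2LAB).astype(np.float32)
for z in(.02,.035,.05,.06):
    u,v=proj(s,(.4555,.206,z));r=g[int(round(v)),int(u)-22:int(u)+23];r=cv2.GaussianBlur(r[None],(5,1),1)[0];q=np.linalg.norm(np.gradient(r,axis=0),axis=1);print(z,round(u,1),round(v,1),int(u)-22+q[4:20].argmax()+4,int(u)-22+24+q[24:42].argmax())
```

```text
[0.45306815 0.20494381] [0.45387448 0.2056908 ]
0.02 233.4 222.8 229 242
0.035 232.7 215.9 228 240
0.05 231.9 208.8 214 237
0.06 231.4 204.0 226 236
```

{"op": "step_arm", "data": {
  "plan": [
    {"wx": 0,"wy": 0,"wz": 0,"x": -6.03,"y": 9.01,"z": 0,"gripper": 60},
    {"wx": 0,"wy": 0,"wz": 0,"x": -6.03,"y": 9.01,"z": 0,"gripper": 60},
    {"wx": 0,"wy": 0,"wz": 0,"x": -6.03,"y": 9.01,"z": 0,"gripper": 60},
    {"wx": 0,"wy": 0,"wz": 0,"x": -6.03,"y": 9.01,"z": 0,"gripper": 60},
    {"wx": 0,"wy": 0,"wz": 0,"x": -6.03,"y": 9.01,"z": 0,"gripper": 60},
    {"wx": 0,"wy": 0,"wz": 0,"x": -6.03,"y": 9.01,"z": 0,"gripper": 60},
    {"wx": 0,"wy": 0,"wz": 0,"x": -6.03,"y": 9.01,"z": 0,"gripper": 60},
    {"wx": 0,"wy": 0,"wz": 0,"x": -6.03,"y": 9.01,"z": 0,"gripper": 60},
    {"wx": 0,"wy": 0,"wz": 0,"x": -6.03,"y": 9.01,"z": 0,"gripper": 60},
    {"wx": 0,"wy": 0,"wz": 0,"x": -6.03,"y": 9.01,"z": 0,"gripper": 60},
    {"wx": 0,"wy": 0,"wz": 0,"x": -6.03,"y": 9.01,"z": 0,"gripper": 60}
  ]
}}

```text
time: 13.8
eef_pos: [0.4534, 0.2049, 0.1768]
tcp_rot: [0.0, 0.993, 0.119, -0.001]
wrist_force: [0.9, -0.9, -0.4]
gripper_width: 0.0602
gripper_force: 0.0
```

Run:
```python
from h import *
w=snap('wrist','w4.png');print(telemetry.observe()['eef_pos'])
R=cv2.Rodrigues(np.array(w['rvec']))[0];t=np.ravel(w['tvec'])
def fp(P):
    p=R@np.array(P)+t;r=np.arctan2(np.hypot(p[0],p[1]),p[2]);k=r/np.hypot(p[0],p[1]);return w['cx']+w['fx']*k*p[0],w['cy']+w['fy']*k*p[1]
im=w['color'][:,:,::-1].copy()
for z in(0,.07,.1):
    u,v=fp((.454,.206,z));print(z,u,v);cv2.drawMarker(im,(int(round(u)),int(round(v))),(0,255,0),0,8,1)
cv2.imwrite('pics/w4.png',im)
```

```text
[0.45385025 0.20437505 0.17681916]
0 329.3235537765709 223.68608931966017
0.07 329.2327992525308 243.30441860588402
0.1 329.1797048013573 254.97347321252
```

View pics/w4.png

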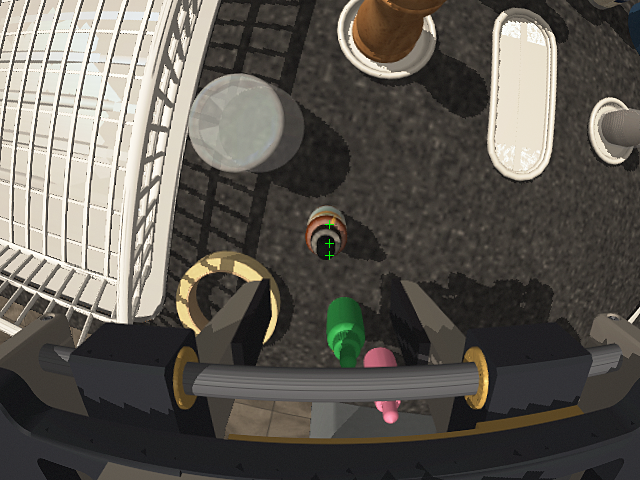

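The bulb shows at about (325,243), while the mark for z = 0.10 falls at (329,255), about 8 mm nearer the robot. I'll check the wrist calibration against the rests before descending.

Run:
```python
from h import *
w=snap('wrist');im=w['color'];hsv=cv2.cvtColor(im,cv2.COLOR_RGB2HSV)
print(w['fx'],w['fy'],telemetry.observe()['eef_pos'])
m=((hsv[...,2]>120)&(hsv[...,1]<75)).astype(np.uint8);m[:,:330]=0;m[200:]=0
for c in cv2.findContours(m,0,1)[0]:
    if cv2.contourArea(c)<1500: continue
    p=np.array([onz(fray(w,*q),.011) for q in c[:,0]],np.float32)*1000;print(cv2.minAreaRect(p),cv2.minEnclosingCircle(p))
g=cv2.cvtColor(im,cv2.COLOR_RGB2GRAY)[200:270,295:365]
cv2.imwrite('pics/w5.png',cv2.resize(im[195:270,290:370,::-1],None,fx=6,fy=6,interpolation=cv2.INTER_CUBIC))
for q,z in(((325,243),.101),((326,240),.077),((327,232),.07)): print(q,onz(fray(w,*q),z))
```

```text
371.64829954431775 371.64829954431775 [0.45409613 0.20423234 0.17696378]
((628.6078491210938, 57.166954040527344), (174.02914428710938, 74.81954193115234), 9.947882652282715) ((629.121337890625, 54.249698638916016), 87.01699829101562)
((629.877685546875, 197.87753295898438), (70.19085693359375, 88.39745330810547), 4.5354533195495605) ((638.8976440429688, 198.49664306640625), 44.70247268676758)
(325, 243) [0.46216658 0.21019038]
(326, 240) [0.45818018 0.20879372]
(327, 232) [0.46254128 0.20914228]
```

View pics/w5.png

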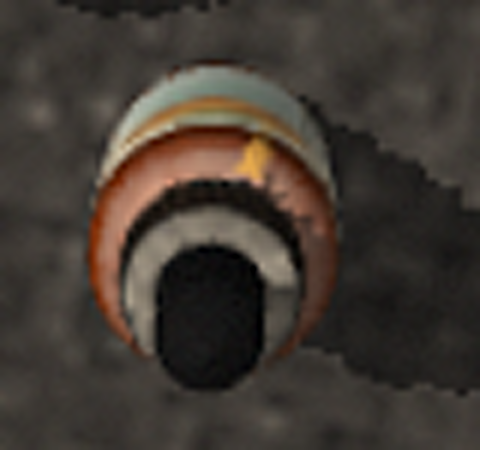

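The close crop shows the bulb's top end centred at crop (210,345), i.e. (325,252.5), and the cap ring at (325.3,243.3).

Run:
```python
from h import *
w=snap('wrist')
for q,z in(((325,252.5),.098),((325.3,244),.077),((325.7,241),.068)): print(q,onz(fray(w,*q),z))
print(telemetry.observe()['eef_pos'])
```

```text
(325, 252.5) [0.45510766 0.20834198]
(325.3, 244) [0.45533589 0.20843702]
(325.7, 241) [0.45528064 0.2082211 ]
[0.4541603  0.20427408 0.17708313]
```

{"op": "step_arm", "data": {
  "plan": [
    {"wx": 0,"wy": 0,"wz": 0,"x": 0.04,"y": 0.12,"z": -0.8,"gripper": 60},
    {"wx": 0,"wy": 0,"wz": 0,"x": 0.04,"y": 0.12,"z": -1.6,"gripper": 60},
    {"wx": 0,"wy": 0,"wz": 0,"x": 0.04,"y": 0.12,"z": -2.4,"gripper": 60},
    {"wx": 0,"wy": 0,"wz": 0,"x": 0.04,"y": 0.12,"z": -3.2,"gripper": 60},
    {"wx": 0,"wy": 0,"wz": 0,"x": 0.04,"y": 0.12,"z": -4,"gripper": 60},
    {"wx": 0,"wy": 0,"wz": 0,"x": 0.04,"y": 0.12,"z": -4.33,"gripper": 60},
    {"wx": 0,"wy": 0,"wz": 0,"x": 0.04,"y": 0.12,"z": -4.33,"gripper": 60},
    {"wx": 0,"wy": 0,"wz": 0,"x": 0.04,"y": 0.12,"z": -4.33,"gripper": 60}
  ]
}}

```text
time: 14.62
eef_pos: [0.4549, 0.2091, 0.0478]
tcp_rot: [0.0, 0.993, 0.119, -0.0]
wrist_force: [0.4, 1.1, 0.2]
gripper_width: 0.0599
gripper_force: 0.0
```

{"op": "step_arm", "data": {
  "plan": [
    {"wx": 0,"wy": 0,"wz": 0,"x": 0,"y": 0,"z": 0,"gripper": 50},
    {"wx": 0,"wy": 0,"wz": 0,"x": 0,"y": 0,"z": 0,"gripper": 42},
    {"wx": 0,"wy": 0,"wz": 0,"x": 0,"y": 0,"z": 0,"gripper": 36},
    {"wx": 0,"wy": 0,"wz": 0,"x": 0,"y": 0,"z": 0,"gripper": 32},
    {"wx": 0,"wy": 0,"wz": 0,"x": 0,"y": 0,"z": 0,"gripper": 25},
    {"wx": 0,"wy": 0,"wz": 0,"x": 0,"y": 0,"z": 0,"gripper": 25},
    {"wx": 0,"wy": 0,"wz": 0,"x": 0,"y": 0,"z": 0,"gripper": 25},
    {"wx": 0,"wy": 0,"wz": 0,"x": 0,"y": 0,"z": 0,"gripper": 25}
  ]
}}

```text
time: 15.28
eef_pos: [0.4553, 0.2095, 0.0484]
tcp_rot: [0.0, 0.993, 0.12, 0.001]
wrist_force: [0.2, -1.5, 5.7]
gripper_width: 0.0313
gripper_force: 30.0
```

Run:
```python
from h import *
import pickle
d=pickle.load(open('d.pkl','rb'));t=d['top'];s=d['scene']
for q in((425,137),(445,144),(465,138)): print(onz(ray(t,*q),0))
for q in((505,277),(530,288)): print(onz(ray(s,*q),0))
for q in((449,82),(472,105),(495,82)): print(onz(ray(t,*q),.2))
for q in((370,130),(388,138)): print('tea',onz(ray(t,*q),0))
```

```text
[ 0.74857799 -0.19427006]
[ 0.73308056 -0.23445006]
[ 0.74544773 -0.27617764]
[ 0.73564869 -0.21482529]
[ 0.73939117 -0.25848607]
[ 0.76729735 -0.18943105]
[ 0.7266115 -0.2248004]
[ 0.76639806 -0.2653951 ]
tea [ 0.76500964 -0.08195449]
tea [ 0.74733782 -0.11831488]
```

{"op": "step_arm", "data": {
  "plan": [
    {"wx": 0,"wy": 0,"wz": 0,"x": 0,"y": 0,"z": 0.3,"gripper": 25},
    {"wx": 0,"wy": 0,"wz": 0,"x": 0,"y": 0,"z": 1,"gripper": 25},
    {"wx": 0,"wy": 0,"wz": 0,"x": 0,"y": 0,"z": 1.8,"gripper": 25},
    {"wx": 0,"wy": 0,"wz": 0,"x": 0,"y": 0,"z": 2.6,"gripper": 25},
    {"wx": 0,"wy": 0,"wz": 0,"x": 0,"y": 0,"z": 3.4,"gripper": 25},
    {"wx": 0,"wy": 0,"wz": 0,"x": 0,"y": 0,"z": 4,"gripper": 25},
    {"wx": 0,"wy": 0,"wz": 0,"x": 0,"y": 0,"z": 4,"gripper": 25}
  ]
}}

```text
time: 15.87
eef_pos: [0.4564, 0.2107, 0.1714]
tcp_rot: [-0.001, 0.993, 0.12, 0.003]
wrist_force: [1.1, -0.4, -0.8]
gripper_width: 0.0311
gripper_force: 30.0
```

{"op": "step_arm", "data": {
  "plan": [
    {"wx": 0,"wy": 0,"wz": 0,"x": 0.1,"y": -0.25,"z": 0,"gripper": 25},
    {"wx": 0,"wy": 0,"wz": 0,"x": 0.3,"y": -0.75,"z": 0,"gripper": 25},
    {"wx": 0,"wy": 0,"wz": 0,"x": 0.65,"y": -1.6,"z": 0,"gripper": 25},
    {"wx": 0,"wy": 0,"wz": 0,"x": 1.05,"y": -2.6,"z": 0,"gripper": 25},
    {"wx": 0,"wy": 0,"wz": 0,"x": 1.45,"y": -3.6,"z": 0,"gripper": 25},
    {"wx": 0,"wy": 0,"wz": 0,"x": 1.85,"y": -4.6,"z": 0,"gripper": 25},
    {"wx": 0,"wy": 0,"wz": 0,"x": 2.25,"y": -5.6,"z": 0,"gripper": 25},
    {"wx": 0,"wy": 0,"wz": 0,"x": 2.65,"y": -6.6,"z": 0,"gripper": 25},
    {"wx": 0,"wy": 0,"wz": 0,"x": 3.05,"y": -7.6,"z": 0,"gripper": 25},
    {"wx": 0,"wy": 0,"wz": 0,"x": 3.45,"y": -8.6,"z": 0,"gripper": 25},
    {"wx": 0,"wy": 0,"wz": 0,"x": 3.85,"y": -9.6,"z": 0,"gripper": 25},
    {"wx": 0,"wy": 0,"wz": 0,"x": 4.25,"y": -10.6,"z": 0,"gripper": 25},
    {"wx": 0,"wy": 0,"wz": 0,"x": 4.65,"y": -11.6,"z": 0,"gripper": 25},
    {"wx": 0,"wy": 0,"wz": 0,"x": 5.05,"y": -12.5,"z": 0,"gripper": 25},
    {"wx": 0,"wy": 0,"wz": 0,"x": 5.35,"y": -13.2,"z": 0,"gripper": 25},
    {"wx": 0,"wy": 0,"wz": 0,"x": 5.52,"y": -13.7,"z": 0,"gripper": 25},
    {"wx": 0,"wy": 0,"wz": 0,"x": 5.58,"y": -13.85,"z": 0,"gripper": 25},
    {"wx": 0,"wy": 0,"wz": 0,"x": 5.58,"y": -13.85,"z": 0,"gripper": 25},
    {"wx": 0,"wy": 0,"wz": 0,"x": 5.58,"y": -13.85,"z": 0,"gripper": 25},
    {"wx": 0,"wy": 0,"wz": 0,"x": 5.58,"y": -13.85,"z": 0,"gripper": 25}
  ]
}}

```text
time: 17.53
eef_pos: [0.6217, -0.2037, 0.1675]
tcp_rot: [-0.001, 0.993, 0.121, -0.0]
wrist_force: [0.2, 0.2, -0.9]
gripper_width: 0.0311
gripper_force: 30.0
```

Run:
```python
from h import *
w=snap('wrist');s=snap('scene');o=telemetry.observe();print(o['eef_pos'],o['wrist_force'])
e=o['eef_pos'];zb=e[2]-.0484
for z in(0,.02,.04,.07,.1): print(z,proj(s,(e[0],e[1],zb+z)))
print('cup',proj(s,(.623,-.206,.026)))
a=cv2.resize(s['color'][140:320,380:520],None,fx=2.6,fy=2.6);b=w['color'][60:528,170:500]
o=np.zeros((470,720,3),np.uint8);o[:a.shape[0],:a.shape[1]]=a;o[:b.shape[0],380:710]=b
cv2.imwrite('pics/sw6.png',o[:,:,::-1])
```

```text
[ 0.62194974 -0.20416585  0.16792455] [ 0.16663713 -0.37126465  0.19494793]
0 (np.float64(464.9861193608135), np.float64(229.7423044364278))
0.02 (np.float64(466.84517299693806), np.float64(217.1408945340801))
0.04 (np.float64(468.75697074895123), np.float64(204.1819638957329))
0.07 (np.float64(471.72857950480477), np.float64(184.03920992980755))
0.1 (np.float64(474.8322728534444), np.float64(163.00113370790177))
cup (np.float64(458.3401823371631), np.float64(284.6332214353332))
```

View pics/sw6.png

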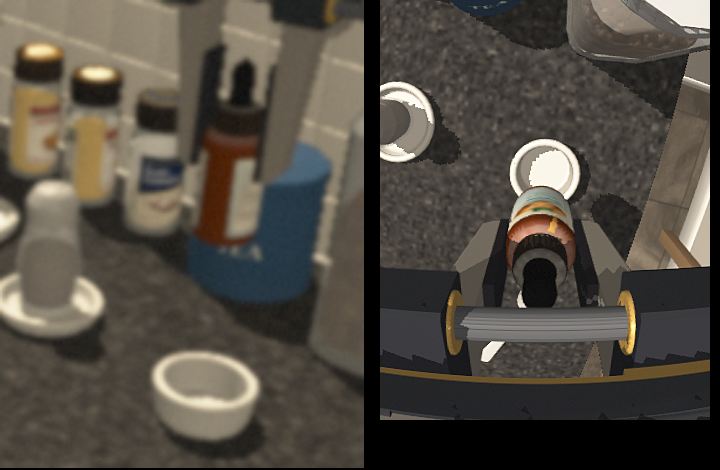

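The bottle hangs upright, bottom at scene crop (226,242), with the cup below at (205,395). Descending with a small correction.

{"op": "step_arm", "data": {
  "plan": [
    {"wx": 0,"wy": 0,"wz": 0,"x": 0.04,"y": -0.06,"z": -0.4,"gripper": 25},
    {"wx": 0,"wy": 0,"wz": 0,"x": 0.04,"y": -0.06,"z": -1,"gripper": 25},
    {"wx": 0,"wy": 0,"wz": 0,"x": 0.04,"y": -0.06,"z": -1.6,"gripper": 25},
    {"wx": 0,"wy": 0,"wz": 0,"x": 0.04,"y": -0.06,"z": -2.1,"gripper": 25},
    {"wx": 0,"wy": 0,"wz": 0,"x": 0.04,"y": -0.06,"z": -2.5,"gripper": 25},
    {"wx": 0,"wy": 0,"wz": 0,"x": 0.04,"y": -0.06,"z": -2.8,"gripper": 25},
    {"wx": 0,"wy": 0,"wz": 0,"x": 0.04,"y": -0.06,"z": -2.9,"gripper": 25},
    {"wx": 0,"wy": 0,"wz": 0,"x": 0.04,"y": -0.06,"z": -2.9,"gripper": 25},
    {"wx": 0,"wy": 0,"wz": 0,"x": 0.04,"y": -0.06,"z": -2.9,"gripper": 25}
  ]
}}

```text
time: 18.38
eef_pos: [0.6237, -0.2078, 0.0811]
tcp_rot: [0.0, 0.993, 0.12, 0.0]
wrist_force: [0.4, -0.2, -0.8]
gripper_width: 0.0314
gripper_force: 30.0
```

{"op": "step_arm", "data": {
  "plan": [
    {"wx": 0,"wy": 0,"wz": 0,"x": 0,"y": 0.05,"z": -0.1,"gripper": 25},
    {"wx": 0,"wy": 0,"wz": 0,"x": 0,"y": 0.05,"z": -0.3,"gripper": 25},
    {"wx": 0,"wy": 0,"wz": 0,"x": 0,"y": 0.05,"z": -0.5,"gripper": 25},
    {"wx": 0,"wy": 0,"wz": 0,"x": 0,"y": 0.05,"z": -0.7,"gripper": 25},
    {"wx": 0,"wy": 0,"wz": 0,"x": 0,"y": 0.05,"z": -0.85,"gripper": 25},
    {"wx": 0,"wy": 0,"wz": 0,"x": 0,"y": 0.05,"z": -0.85,"gripper": 25},
    {"wx": 0,"wy": 0,"wz": 0,"x": 0,"y": 0.05,"z": -0.85,"gripper": 25}
  ]
}}

```text
time: 18.97
eef_pos: [0.6229, -0.2062, 0.0546]
tcp_rot: [-0.0, 0.993, 0.12, -0.0]
wrist_force: [-1.1, 0.7, -0.8]
gripper_width: 0.0309
gripper_force: 30.0
```

{"op": "step_arm", "data": {
  "plan": [
    {"wx": 0,"wy": 0,"wz": 0,"x": 0,"y": 0,"z": -0.04,"gripper": 25},
    {"wx": 0,"wy": 0,"wz": 0,"x": 0,"y": 0,"z": -0.08,"gripper": 25},
    {"wx": 0,"wy": 0,"wz": 0,"x": 0,"y": 0,"z": -0.11,"gripper": 25},
    {"wx": 0,"wy": 0,"wz": 0,"x": 0,"y": 0,"z": -0.11,"gripper": 25}
  ]
}}

```text
time: 19.3
eef_pos: [0.6236, -0.2064, 0.0525]
tcp_rot: [0.0, 0.993, 0.12, 0.0]
wrist_force: [-0.0, 0.3, 2.4]
gripper_width: 0.0317
gripper_force: 30.0
```

{"op": "step_arm", "data": {
  "plan": [
    {"wx": 0,"wy": 0,"wz": 0,"x": 0,"y": 0,"z": 0.01,"gripper": 33},
    {"wx": 0,"wy": 0,"wz": 0,"x": 0,"y": 0,"z": 0.01,"gripper": 37},
    {"wx": 0,"wy": 0,"wz": 0,"x": 0,"y": 0,"z": 0.01,"gripper": 43},
    {"wx": 0,"wy": 0,"wz": 0,"x": 0,"y": 0,"z": 0.01,"gripper": 50},
    {"wx": 0,"wy": 0,"wz": 0,"x": 0,"y": 0,"z": 0.01,"gripper": 55},
    {"wx": 0,"wy": 0,"wz": 0,"x": 0,"y": 0,"z": 0.5,"gripper": 55},
    {"wx": 0,"wy": 0,"wz": 0,"x": 0,"y": 0,"z": 1.5,"gripper": 55},
    {"wx": 0,"wy": 0,"wz": 0,"x": 0,"y": 0,"z": 2.5,"gripper": 55},
    {"wx": 0,"wy": 0,"wz": 0,"x": 0,"y": 0,"z": 3.5,"gripper": 55},
    {"wx": 0,"wy": 0,"wz": 0,"x": 0,"y": 0,"z": 3.5,"gripper": 55},
    {"wx": 0,"wy": 0,"wz": 0,"x": 0,"y": 0,"z": 3.5,"gripper": 55}
  ]
}}

```text
time: 20.22
eef_pos: [0.6247, -0.2067, 0.1602]
tcp_rot: [0.001, 0.993, 0.12, 0.002]
wrist_force: [-0.2, 0.3, -0.8]
gripper_width: 0.055
gripper_force: 0.0
```

{"op": "step_arm", "data": {
  "plan": [
    {"wx": 0,"wy": 0,"wz": -1,"x": -1,"y": 0,"z": 0,"gripper": 40},
    {"wx": 0,"wy": 0,"wz": -2,"x": -2,"y": -0.1,"z": 0,"gripper": 40},
    {"wx": 0,"wy": 0,"wz": -3,"x": -3,"y": -0.2,"z": 0,"gripper": 40},
    {"wx": 0,"wy": 0,"wz": -4,"x": -4,"y": -0.3,"z": 0,"gripper": 40},
    {"wx": 0,"wy": 0,"wz": -5,"x": -5,"y": -0.3,"z": 0,"gripper": 40},
    {"wx": 0,"wy": 0,"wz": -6,"x": -5.6,"y": -0.3,"z": 0,"gripper": 40},
    {"wx": 0,"wy": 0,"wz": -6.64,"x": -5.6,"y": -0.3,"z": 0,"gripper": 40},
    {"wx": 0,"wy": 0,"wz": -6.64,"x": -5.6,"y": -0.3,"z": 0,"gripper": 40},
    {"wx": 0,"wy": 0,"wz": -6.64,"x": -5.6,"y": -0.3,"z": 0,"gripper": 40},
    {"wx": 0,"wy": 0,"wz": -6.64,"x": -5.6,"y": -0.3,"z": 0,"gripper": 40},
    {"wx": 0,"wy": 0,"wz": -6.64,"x": -5.6,"y": -0.3,"z": 0,"gripper": 40}
  ]
}}

```text
time: 21.13
eef_pos: [0.4557, -0.215, 0.1566]
tcp_rot: [-0.0, 0.986, -0.168, -0.0]
wrist_force: [-0.2, 0.0, -0.7]
gripper_width: 0.04
gripper_force: 0.0
```

Run:
```python
from h import *
w=snap('wrist');s=snap('scene');o=telemetry.observe();print(o['eef_pos'],o['tcp_rot'])
im=w['color'].copy();hsv=cv2.cvtColor(im,cv2.COLOR_RGB2HSV)
m=((hsv[...,2]>130)&(hsv[...,1]<70)).astype(np.uint8)
R=cv2.Rodrigues(np.array(w['rvec']))[0];t=np.ravel(w['tvec'])
for c in cv2.findContours(m,0,1)[0]:
    if cv2.contourArea(c)<300: continue
    p=np.array([onz(fray(w,*q),.007) for q in c[:,0]]);ce=p.mean(0)
    if np.hypot(*(ce-(.45,-.21)))<.06: print(cv2.minAreaRect(np.float32(p*1000)),len(c)); cv2.drawContours(im,[c],-1,(0,255,0),1); np.save('sp.npy',p)
a=cv2.resize(s['color'][150:330,380:500],None,fx=1.8,fy=1.8)
o=np.zeros((480,800,3),np.uint8);o[:,:560]=im[:,40:600];o[:a.shape[0],570:570+a.shape[1]]=a
cv2.imwrite('pics/sw7.png',o[:,:,::-1])
```

```text
[ 0.45558119 -0.21506825  0.15661938] [-2.03956116e-04  9.85707347e-01 -1.68466472e-01 -1.78608648e-04]
((451.04864501953125, -211.25987243652344), (31.13382911682129, 135.35182189941406), 71.01995849609375) 331
```

View pics/sw7.png

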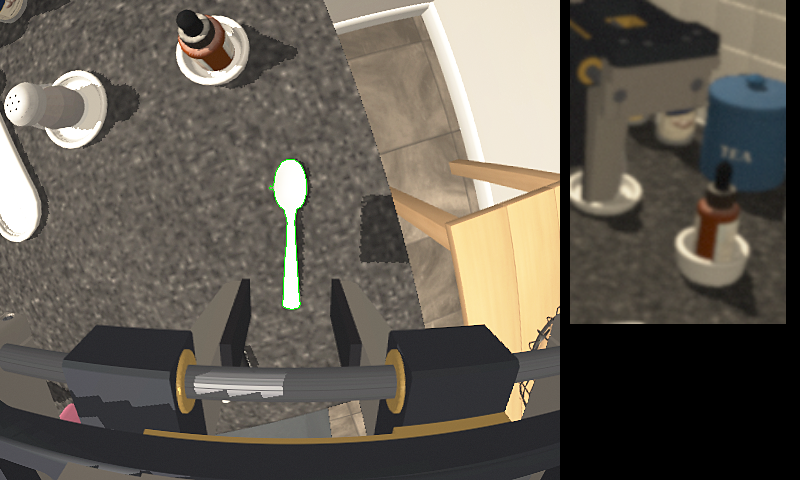

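The dropper stands in the cup at wrist (252,45) and the spoon's contour is clean, bowl at (290,185), handle end (290,305).

Run:
```python
import numpy as np
w=np.load('sp.npy')
for it in(-19.5,):
    a=np.radians(it);dv=np.array([np.cos(a),np.sin(a)]);n=np.array([-dv[1],dv[0]]);t=w@dv;mid=(t.max()+t.min())/2;print(np.ptp(t))
    for x in(-60,-40,-20,0,5,10,20,45,55):
        k=abs(t-mid-x/1000)<.005;l=(w@n)[k];c=(l.min()+l.max())/2;print(x,round(c*1000,1),round(np.ptp(l)*1000,1),((mid+x/1000)*dv+n*c).round(4))
```

```text
0.13531853012763423
-60 -51.4 16.5 [ 0.3936 -0.1939]
-40 -50.9 13.5 [ 0.4126 -0.2001]
-20 -50.9 11.5 [ 0.4314 -0.2068]
0 -50.8 7.8 [ 0.4503 -0.2134]
5 -50.8 7.8 [ 0.455 -0.215]
10 -50.8 7.8 [ 0.4597 -0.2167]
20 -50.3 10.2 [ 0.4693 -0.2196]
45 -48.2 31.2 [ 0.4936 -0.2259]
55 -50.3 26.8 [ 0.5023 -0.2312]
```

{"op": "step_arm", "data": {
  "plan": [
    {"wx": 0,"wy": 0,"wz": 0,"x": 0,"y": 0,"z": -1,"gripper": 32},
    {"wx": 0,"wy": 0,"wz": 0,"x": 0,"y": 0,"z": -2,"gripper": 32},
    {"wx": 0,"wy": 0,"wz": 0,"x": 0,"y": 0,"z": -3,"gripper": 32},
    {"wx": 0,"wy": 0,"wz": 0,"x": 0,"y": 0,"z": -3.7,"gripper": 32},
    {"wx": 0,"wy": 0,"wz": 0,"x": 0,"y": 0,"z": -4.2,"gripper": 32},
    {"wx": 0,"wy": 0,"wz": 0,"x": 0,"y": 0,"z": -4.5,"gripper": 32},
    {"wx": 0,"wy": 0,"wz": 0,"x": 0,"y": 0,"z": -4.6,"gripper": 32},
    {"wx": 0,"wy": 0,"wz": 0,"x": 0,"y": 0,"z": -4.6,"gripper": 32},
    {"wx": 0,"wy": 0,"wz": 0,"x": 0,"y": 0,"z": -4.6,"gripper": 32},
    {"wx": 0,"wy": 0,"wz": 0,"x": 0,"y": 0,"z": -4.6,"gripper": 32}
  ]
}}

```text
time: 22.07
eef_pos: [0.4561, -0.2157, 0.0199]
tcp_rot: [0.0, 0.986, -0.169, 0.001]
wrist_force: [-0.3, -0.1, -0.2]
gripper_width: 0.0316
gripper_force: 0.0
```

Down 7 mm more, then pinch.

{"op": "step_arm", "data": {
  "plan": [
    {"wx": 0,"wy": 0,"wz": 0,"x": -0.03,"y": 0.02,"z": -0.1,"gripper": 32},
    {"wx": 0,"wy": 0,"wz": 0,"x": -0.03,"y": 0.02,"z": -0.24,"gripper": 32},
    {"wx": 0,"wy": 0,"wz": 0,"x": -0.03,"y": 0.02,"z": -0.24,"gripper": 32},
    {"wx": 0,"wy": 0,"wz": 0,"x": -0.03,"y": 0.02,"z": -0.24,"gripper": 25},
    {"wx": 0,"wy": 0,"wz": 0,"x": -0.03,"y": 0.02,"z": -0.24,"gripper": 17},
    {"wx": 0,"wy": 0,"wz": 0,"x": -0.03,"y": 0.02,"z": -0.24,"gripper": 11},
    {"wx": 0,"wy": 0,"wz": 0,"x": -0.03,"y": 0.02,"z": -0.24,"gripper": 7},
    {"wx": 0,"wy": 0,"wz": 0,"x": -0.03,"y": 0.02,"z": -0.24,"gripper": 2},
    {"wx": 0,"wy": 0,"wz": 0,"x": -0.03,"y": 0.02,"z": -0.24,"gripper": 2},
    {"wx": 0,"wy": 0,"wz": 0,"x": -0.03,"y": 0.02,"z": -0.24,"gripper": 2},
    {"wx": 0,"wy": 0,"wz": 0,"x": -0.03,"y": 0.02,"z": -0.24,"gripper": 2}
  ]
}}

```text
time: 22.98
eef_pos: [0.4544, -0.2147, 0.0117]
tcp_rot: [0.0, 0.986, -0.169, 0.0]
wrist_force: [0.9, -0.3, 1.2]
gripper_width: 0.0074
gripper_force: 30.0
```

{"op": "step_arm", "data": {
  "plan": [
    {"wx": 0,"wy": 0,"wz": 0,"x": 0,"y": 0,"z": 0.2,"gripper": 2},
    {"wx": 0,"wy": 0,"wz": 0,"x": 0,"y": 0,"z": 0.7,"gripper": 2},
    {"wx": 0,"wy": 0,"wz": 0,"x": 0,"y": 0,"z": 1.4,"gripper": 2},
    {"wx": 0,"wy": 0,"wz": 0,"x": 0,"y": 0,"z": 2.2,"gripper": 2},
    {"wx": 0,"wy": 0,"wz": 0,"x": 0,"y": 0,"z": 3,"gripper": 2},
    {"wx": 0,"wy": 0,"wz": 0,"x": 0,"y": 0,"z": 3.8,"gripper": 2},
    {"wx": 0,"wy": 0,"wz": 0,"x": 0,"y": 0,"z": 4.2,"gripper": 2},
    {"wx": 0,"wy": 0,"wz": 0,"x": 0,"y": 0,"z": 4.2,"gripper": 2},
    {"wx": 0,"wy": 0,"wz": 0,"x": 0,"y": 0,"z": 4.2,"gripper": 2}
  ]
}}

```text
time: 23.73
eef_pos: [0.4544, -0.2149, 0.1383]
tcp_rot: [0.0, 0.986, -0.169, 0.001]
wrist_force: [0.2, 0.0, -0.3]
gripper_width: 0.0069
gripper_force: 30.0
```

{"op": "step_arm", "data": {
  "plan": [
    {"wx": 0,"wy": 0,"wz": 0.1,"x": 0.15,"y": 0.22,"z": 0,"gripper": 2},
    {"wx": 0,"wy": 0,"wz": 0.3,"x": 0.45,"y": 0.69,"z": 0,"gripper": 2},
    {"wx": 0,"wy": 0,"wz": 0.8,"x": 0.9,"y": 1.38,"z": 0,"gripper": 2},
    {"wx": 0,"wy": 0,"wz": 1.4,"x": 1.45,"y": 2.2,"z": 0,"gripper": 2},
    {"wx": 0,"wy": 0,"wz": 2,"x": 2.05,"y": 3.15,"z": 0,"gripper": 2},
    {"wx": 0,"wy": 0,"wz": 2.6,"x": 2.65,"y": 4.07,"z": 0,"gripper": 2},
    {"wx": 0,"wy": 0,"wz": 3.2,"x": 3.25,"y": 5,"z": 0,"gripper": 2},
    {"wx": 0,"wy": 0,"wz": 3.8,"x": 3.85,"y": 5.9,"z": 0,"gripper": 2},
    {"wx": 0,"wy": 0,"wz": 4.4,"x": 4.45,"y": 6.8,"z": 0,"gripper": 2},
    {"wx": 0,"wy": 0,"wz": 5,"x": 5,"y": 7.65,"z": 0,"gripper": 2},
    {"wx": 0,"wy": 0,"wz": 5.5,"x": 5.5,"y": 8.4,"z": 0,"gripper": 2},
    {"wx": 0,"wy": 0,"wz": 5.8,"x": 5.8,"y": 8.9,"z": 0,"gripper": 2},
    {"wx": 0,"wy": 0,"wz": 5.92,"x": 5.97,"y": 9.17,"z": 0,"gripper": 2},
    {"wx": 0,"wy": 0,"wz": 5.92,"x": 5.97,"y": 9.17,"z": 0,"gripper": 2},
    {"wx": 0,"wy": 0,"wz": 5.92,"x": 5.97,"y": 9.17,"z": 0,"gripper": 2},
    {"wx": 0,"wy": 0,"wz": 5.92,"x": 5.97,"y": 9.17,"z": 0,"gripper": 2}
  ]
}}

```text
time: 25.07
eef_pos: [0.6326, 0.0588, 0.1369]
tcp_rot: [0.001, 0.996, 0.087, -0.001]
wrist_force: [-0.0, -0.5, -0.4]
gripper_width: 0.0072
gripper_force: 30.0
```

Run:
```python
from h import *
w=snap('wrist');s=snap('scene');o=telemetry.observe();print(o['eef_pos'],o['tcp_rot'],o['gripper_width'])
o=np.zeros((480,800,3),np.uint8);o[:,:500]=w['color'][:,70:570]
a=cv2.resize(s['color'][50:290,280:430],None,fx=2,fy=2);o[:480,500:800]=a
cv2.imwrite('pics/sw8.png',o[:,:,::-1])
```

```text
[0.63294425 0.05857864 0.13749113] [ 5.12557169e-04  9.96191224e-01  8.71930281e-02 -3.96787573e-04] 0.007272871150220494
```

View pics/sw8.png

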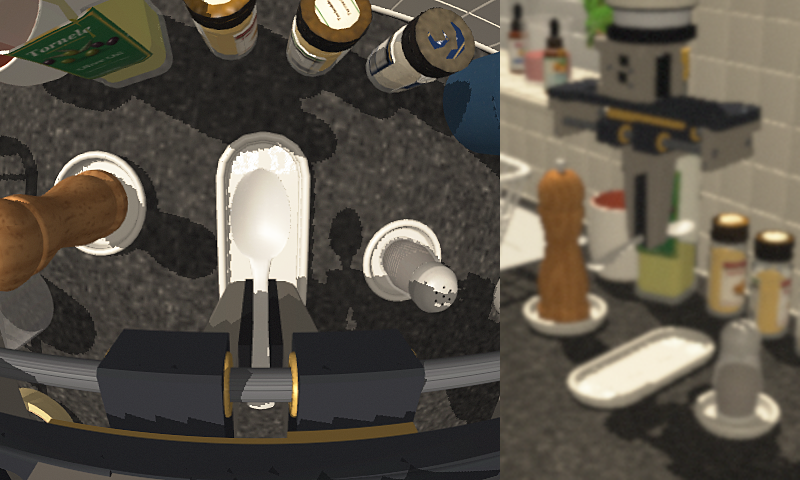

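The spoon is held in line with the tray, bowl at wrist (262,215), tray around it. Descending.

{"op": "step_arm", "data": {
  "plan": [
    {"wx": 0,"wy": 0,"wz": 0,"x": 0,"y": 0,"z": -0.4,"gripper": 2},
    {"wx": 0,"wy": 0,"wz": 0,"x": 0,"y": 0,"z": -1,"gripper": 2},
    {"wx": 0,"wy": 0,"wz": 0,"x": 0,"y": 0,"z": -1.6,"gripper": 2},
    {"wx": 0,"wy": 0,"wz": 0,"x": 0,"y": 0,"z": -2.2,"gripper": 2},
    {"wx": 0,"wy": 0,"wz": 0,"x": 0,"y": 0,"z": -2.7,"gripper": 2},
    {"wx": 0,"wy": 0,"wz": 0,"x": 0,"y": 0,"z": -3.1,"gripper": 2},
    {"wx": 0,"wy": 0,"wz": 0,"x": 0,"y": 0,"z": -3.4,"gripper": 2},
    {"wx": 0,"wy": 0,"wz": 0,"x": 0,"y": 0,"z": -3.6,"gripper": 2},
    {"wx": 0,"wy": 0,"wz": 0,"x": 0,"y": 0,"z": -3.75,"gripper": 2},
    {"wx": 0,"wy": 0,"wz": 0,"x": 0,"y": 0,"z": -3.85,"gripper": 2},
    {"wx": 0,"wy": 0,"wz": 0,"x": 0,"y": 0,"z": -3.85,"gripper": 2},
    {"wx": 0,"wy": 0,"wz": 0,"x": 0,"y": 0,"z": -3.85,"gripper": 2}
  ]
}}

```text
time: 26.17
eef_pos: [0.6338, 0.0605, 0.0226]
tcp_rot: [-0.0, 0.996, 0.088, 0.0]
wrist_force: [1.0, 0.1, 0.5]
gripper_width: 0.0074
gripper_force: 30.0
```

{"op": "step_arm", "data": {
  "plan": [
    {"wx": 0,"wy": 0,"wz": 0,"x": 0,"y": 0,"z": -0.08,"gripper": 2},
    {"wx": 0,"wy": 0,"wz": 0,"x": 0,"y": 0,"z": -0.16,"gripper": 2},
    {"wx": 0,"wy": 0,"wz": 0,"x": 0,"y": 0,"z": -0.2,"gripper": 2},
    {"wx": 0,"wy": 0,"wz": 0,"x": 0,"y": 0,"z": -0.2,"gripper": 2},
    {"wx": 0,"wy": 0,"wz": 0,"x": 0,"y": 0,"z": -0.2,"gripper": 2}
  ]
}}

```text
time: 26.58
eef_pos: [0.6334, 0.0604, 0.0161]
tcp_rot: [0.0, 0.996, 0.088, -0.0]
wrist_force: [0.8, -0.1, -0.5]
gripper_width: 0.0073
gripper_force: 30.0
```

{"op": "step_arm", "data": {
  "plan": [
    {"wx": 0,"wy": 0,"wz": 0,"x": 0,"y": 0,"z": 0,"gripper": 8},
    {"wx": 0,"wy": 0,"wz": 0,"x": 0,"y": 0,"z": 0,"gripper": 10},
    {"wx": 0,"wy": 0,"wz": 0,"x": 0,"y": 0,"z": 0,"gripper": 12},
    {"wx": 0,"wy": 0,"wz": 0,"x": 0,"y": 0,"z": 0,"gripper": 13},
    {"wx": 0,"wy": 0,"wz": 0,"x": 0,"y": 0,"z": 0.1,"gripper": 13},
    {"wx": 0,"wy": 0,"wz": 0,"x": 0,"y": 0,"z": 0.25,"gripper": 16},
    {"wx": 0,"wy": 0,"wz": 0,"x": 0,"y": 0,"z": 0.5,"gripper": 20},
    {"wx": 0,"wy": 0,"wz": 0,"x": 0,"y": 0,"z": 1,"gripper": 20},
    {"wx": 0,"wy": 0,"wz": 0,"x": 0,"y": 0,"z": 2,"gripper": 20},
    {"wx": 0,"wy": 0,"wz": 0,"x": 0,"y": 0,"z": 3,"gripper": 20},
    {"wx": 0,"wy": 0,"wz": 0,"x": 0,"y": 0,"z": 4,"gripper": 20},
    {"wx": 0,"wy": 0,"wz": 0,"x": 0,"y": 0,"z": 5,"gripper": 20},
    {"wx": 0,"wy": 0,"wz": 0,"x": -1,"y": 0,"z": 6,"gripper": 20},
    {"wx": 0,"wy": 0,"wz": 0,"x": -2,"y": 0,"z": 6,"gripper": 20},
    {"wx": 0,"wy": 0,"wz": 0,"x": -3,"y": 0,"z": 6,"gripper": 20},
    {"wx": 0,"wy": 0,"wz": 0,"x": -4,"y": 0,"z": 6,"gripper": 20},
    {"wx": 0,"wy": 0,"wz": 0,"x": -5,"y": 0,"z": 6,"gripper": 20},
    {"wx": 0,"wy": 0,"wz": 0,"x": -5,"y": 0,"z": 6,"gripper": 20},
    {"wx": 0,"wy": 0,"wz": 0,"x": -5,"y": 0,"z": 6,"gripper": 20},
    {"wx": 0,"wy": 0,"wz": 0,"x": -5,"y": 0,"z": 6,"gripper": 20}
  ]
}}

```text
time: 28.25
eef_pos: [0.4847, 0.0603, 0.1976]
tcp_rot: [0.0, 0.996, 0.088, 0.001]
wrist_force: [0.2, 0.9, 0.3]
gripper_width: 0.0199
gripper_force: 0.0
```

Run:
```python
from h import *
w=snap('wrist');s=snap('scene');o=telemetry.observe();print(o['eef_pos'],o['joint_velocities'].round(3))
o=np.zeros((480,800,3),np.uint8);o[:,:500]=w['color'][:,70:570]
o[:300,500:800]=s['color'][130:430,220:520]
cv2.imwrite('pics/sw9.png',o[:,:,::-1])
```

```text
[0.48482058 0.06044964 0.19685396] [-0.004  0.012  0.002  0.005 -0.001 -0.001 -0.002]
```

View pics/sw9.png

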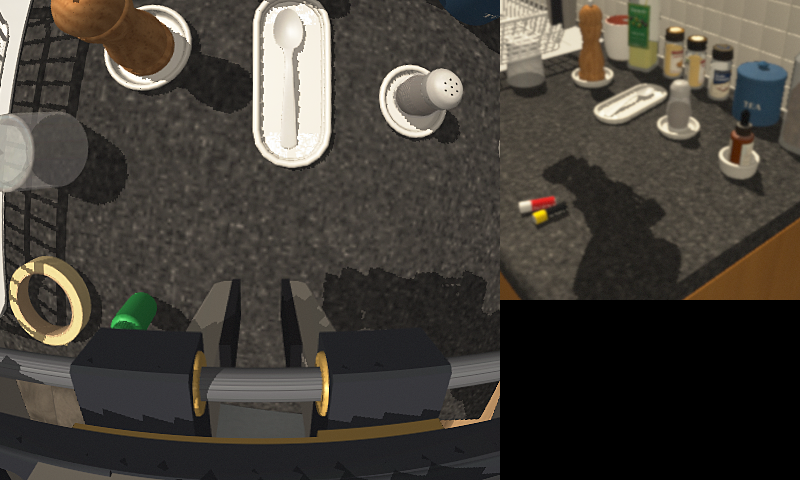

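The spoon lies in the tray at wrist (288,80). The mill, shaker and dropper stand in their rests, and the tumbler and oil bottle have not moved. Handing in.

```bash
python3 -c "
from cell import job
print(job.close_job())"
```

```text
the job is handed in; nothing more can be done
None
```

The job is handed in: the mill, salt shaker, dropper bottle and teaspoon are each in their rests, placed in that order by about 28 s on the robot's clock, and the glass and oil bottle were still in place in the last pictures.

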